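Set up a recipe board and hold the spring clip open over its tab

ROBOT

A 6-joint arm with a two-finger parallel gripper is mounted at the origin on a cart in front of the work surface, level with it; the furniture and walls round the work are solid. World frame = base frame: x ahead of the robot, y to its left, z up, the work surface at z = 0. Lengths are in mm, angles in rad, forces in N, time in s.
With the tool pointing down it reaches from about 225 to 875 mm from the base axis. Payload 3.4 kg.
Tool frame: the origin (TCP) lies between the finger pads; the fingertips stand 8 mm ahead of it and the grasp point (between the pads) lies 11 mm behind it; y points along the fingers, z is the direction in which the jaws open and shut, and the axes are right-handed (so a half turn about y gives the same grasp; the last joint's range is limited). The gripper opens to 85 mm and grips with 20 to 120 N. Pads are 22 mm wide; open, the fingers measure 114 mm over their backs; the gripper's body (76 mm by 85 mm) begins 54 mm behind the grasp point. The pads swing forward as they close: fully open they stand 13 mm farther back than shut.
Start: joints at [1.078, 0.276, 1.505, -0, 1.361, -0.121], TCP at [208.912, 535.74, 239.328] pointing down, gripper open.
Joint ranges: [-2.89, 2.89], [-0.75, 2.08], [0.22, 2.7], [-1.18, 4.32], [0.11, 2.71], [-2.7, 2.7]. Speed limits (rad/s): [2.57, 2.57, 3.14, 3.14, 3.14, 3.14].

INTERFACE

Orientations are given as a rotation vector (axis times angle).
In Python, from station import get_obs, snapshot, get_calibration, sign_off gives the robot as it stands.
- The arm moves only by the tool carry_out, never from a script. Its argument "plan" is a list of rows, each an object of numbers: "grip": the opening, from -1 (shut) to 1 (fully open), so that 0 is half open; "dx", "dy", "dz": the shift along the world's x, y, z scaled (see below); "twist": the turn about the world's z scaled (see below). A call has 1 to 10 rows; each row is the pose to reach, as a shift and turn from the pose commanded when the call began, turning the shorter way round; what a row does not reach only later rows make up. The controller multiplies each number of a shift by 400 mm and each number of a turn by 360 degrees. A row lasts 1/12 s, in which the tool goes at most 41.7 mm and 7.16 degrees, less where a joint would pass 70% of its speed; a pose out of reach is approached as far as the arm can. A call with a number of a shift or a turn outside -1 to 1 is refused whole. A call with a gripper value outside its range is refused whole. The fingers move at their own pace and stop on an object; "newtons" is the grip in N (left out, the last holds). Time passes only in rows, so rows that repeat a pose let the fingers close. It gives the time, the measured TCP pose, the force and the opening at its end, in the units of the state.
- get_obs(): the state, without advancing time (a new reading comes with each control period).
- snapshot(name): name is "side" or "top" or "wrist"; returns the picture (400x640x3 uint8, red, green, blue); there is no depth.
- get_calibration(name): a dict with "K" (3x3 intrinsics, pixels), "position" and "orientation" of the camera in the world. Camera axes: x right, y down, z forward; pixel columns grow to the right and rows downward; lengths in mm; the calibration is good to about 2 mm. A picture is of the moment at which its call begins: read the wrist's pose just before it. get_calibration takes no time and is no camera call; for the wrist camera it gives the pose at the moment of the call.
- sign_off(): hands the job in, once; it reports no verdict.
The state is a dict: "t": time; "joints": joint angles; "qvel": joint speeds; "joint_torque": joint torques, N m; "ee_pos": TCP position; "ee_rot": TCP orientation; "wrist_force": force on the tool from outside, world axes, zero at the start; "moment": the same for the moment, N m; "opening": opening from 0.0 (shut) to 1.0 (fully open).
Only numpy, scipy, OpenCV 4.12 (cv2) and the standard library are available. Lean on these libraries where they do the work, as an engineer would, in place of code of your own. Each camera call takes 0.05 s, during which the arm holds its last target.

TASK

Pull the yellow recipe board out of the rack, stand it upright in the middle of the slot of the pale wooden display stand, fully down, and let go of it. Then squeeze the red spring clip wide open, lift it off its parking rail and hold it gaping astride the board's tab, one jaw on each side and neither jaw touching the board, so that I can slip a note in: finish while still holding the clip there, squeezed open. Leave the blue and green boards in the rack and do not disturb the pepper mill.

Things in the scene. Friction and masses are not known exactly. Their poses are not given: they have to be found in the camera images.
- yellow_tab (a point): Centre of the tab of the loose yellow recipe board (60 g): 8 mm thick (x), 120 mm wide (y), 66 mm tall, with a tab 24 mm wide, 8 mm thick, 40 mm tall in the middle of its top edge. The point is half-way up the tab, 20 mm below its top, 86 mm above the board's lower edge. z up. It starts upright in one of the rack's slots.
- blue_tab (a point): Centre of the tab of the blue board, of the same size but with its tab 47 mm to the +y side of the middle; stays in the rack.
- green_tab (a point): Centre of the tab of the green board, of the same size but with its tab 47 mm to the -y side of the middle; stays in the rack.
- rack: Brown wooden rack, fixed, 54 x 138 x 42 mm, origin at the centre of its underside. Three slots along its y, 11 mm wide, 126 mm long, centred at x = -16, 0 and +16 mm, floor 6 mm above the worktop. The three boards stand in them one behind the other, in any order; lift a board straight up by 40 mm to clear it.
- stand_slot (a point): Middle of the slot floor of the pale wooden display stand, fixed, 70 x 150 mm, 47 mm tall. The slot runs along y, open at both ends, 11.5 mm wide (x), floor 8 mm above the worktop; its flared mouth, 47 mm above the worktop, is about 19 mm wide. z up. A seated board has its lower edge on this floor (tab centre 86 mm above this point).
- clip_grip (a point): Grasp point of the loose red spring clip (56 g, 26 mm wide, 86 mm tall), midway between its levers, 78 mm above the jaw tips. It stands levers up, jaws down. The levers form a V, 47 mm apart over the outer faces at the top, 8 mm above this point; squeezed along x they stop parallel, 17 mm apart. They give from 5 N, stop at 9 N; 20 N of grip is ample. x: closing line; z up.
- parking: Parking block of the clip, fixed, dark, 70 x 60 x 8 mm, origin at the centre of its underside, with an upright steel rail along its y, 4 mm thick, 40 mm long, 24 mm tall above the block. The clip stands on the block (jaw tips 8 mm above the worktop), astride the rail. Lift it 30 mm to clear the rail.
- jaw_a (a point): Inner edge of the tip of the clip's jaw on its +x side. The jaws are 41 mm long, 26 mm wide, 3 mm thick; the tips are 5 mm apart when shut and about 35 mm apart when fully squeezed.
- jaw_b (a point): Inner edge of the tip of the clip's jaw on its -x side.
- clip_a (a joint): Angle (rad) of each half of the clip about its pivot: 0 shut, 0.34 fully squeezed open (the stop); a spring shuts it.
- pepper_mill: Wooden pepper mill, 58 mm across, 170 mm tall, loose, standing behind the work; origin at the centre of its underside. (A wall cabinet hangs over the back of the worktop, from about x = 0.58 m on and 0.43 m up: keep wrist and elbow out of it when swinging from side to side.)
Not all that is in view belongs to the job. Of the things that look like the part that bears yellow_tab, the larger one is meant.

How it is judged (in metres and radians):
On the way, in this order (a step that is already met when the one before it is completed fails the run):
1. the yellow board stands fully down in the display stand's slot and is released (z of yellow_tab in the frame of stand_slot between 0.08 and 0.091 m and x of yellow_tab in the frame of stand_slot between -0.015 and 0.015 m and y of yellow_tab in the frame of stand_slot between -0.03 and 0.03 m and angle between yellow_tab's own z axis and vertical below 0.15 rad and contact force between yellow_board and the fingers below 0.1 N), for 0.2 s.
2. the clip is squeezed open and lifted off its parking rail (value of joint clip_a above 0.27 rad and contact force between clip and the fingers above 2 N and height (world z) of each of jaw_a, jaw_b above 0.045 m), for 0.2 s.
At the end, for the whole second after the job is handed in: Yellow board seated in the stand (5 mm in height, 30 mm along the slot, tilt under 0.15 rad), untouched by fingers; clip held by the fingers, open over 0.27 rad, jaw tips astride the tab, 6 to 39 mm below its top, within 14 mm of its middle, not pressing on it (under 0.5 N), still (all of step 1 and value of joint clip_a above 0.27 rad and contact force between clip and the fingers above 2 N and ((x of jaw_a in the frame of yellow_tab above 0.006 m and x of jaw_b in the frame of yellow_tab below -0.006 m) or (x of jaw_b in the frame of yellow_tab above 0.006 m and x of jaw_a in the frame of yellow_tab below -0.006 m)) and z of jaw_a in the frame of yellow_tab between -0.019 and 0.014 m and y of jaw_a in the frame of yellow_tab between -0.014 and 0.014 m and z of jaw_b in the frame of yellow_tab between -0.019 and 0.014 m and y of jaw_b in the frame of yellow_tab between -0.014 and 0.014 m and contact force between clip and yellow_board below 0.5 N and linear speed of clip below 0.03 m/s); the arm keeps its last pose, push and grip.
It fails at once if the blue or the green board is pulled out of the rack (distance of any of blue_tab, green_tab from where it was at the start of the episode above 0.03 m).
It fails at once if the pepper mill is knocked over or pushed away (angle between pepper_mill's own z axis and vertical above 0.4 rad or distance of pepper_mill from where it was at the start of the episode above 0.03 m).
It also fails if it takes over 72 s, if anything falls off the work surface, if the arm or the gripper's body presses on something with over 40 N, if the wrist force passes 120 N, or if a joint passes its speed limit or range.

## Working session

There is one attempt and no reset: what is moved stays moved. The work goes in short steps, Python scripts to look and compute and a tool call to move; the robot and the scene stay as the last step left them, time stands still between calls to the robot, and variables do not carry over. Pictures are saved under pics/ and viewed, and the job is handed in when it is done.

Besides the shell and the picture viewer there is one more tool, called after "Call:" as name(argument=value, ...) on one line, values as JSON. carry_out: Moves the arm, as the interface text tells. Its arguments: {"type":"object","properties":{"plan":{"type":"array","items":{"type":"object","properties":{"grip":{"type":"number"},"dx":{"type":"number","minimum":-1,"maximum":1},"dy":{"type":"number","minimum":-1,"maximum":1},"dz":{"type":"number","minimum":-1,"maximum":1},"twist":{"type":"number","minimum":-1,"maximum":1}}}},"newtons":{"type":"number"}},"required":["plan"]}

```bash
mkdir -p pics; ls
python3 - <<'E'
from station import *
import cv2,json
o=get_obs();print(o)
for n in ["side","top","wrist"]:
    c=get_calibration(n);print(n,c)
    im=snapshot(n);cv2.imwrite(f"pics/{n}0.png",im[:,:,::-1])
E
```

```text
pics
{'t': 0.0, 'joints': array([ 1.07799835e+00,  2.76604122e-01,  1.50615912e+00,  2.39963844e-05,
        1.36069079e+00, -1.21003931e-01]), 'qvel': array([ 0.00138677,  0.00140633, -0.00047364,  0.00061654,  0.00158314,
        0.00023648]), 'joint_torque': array([ 7.38936578e-04, -4.16780806e+01, -2.45818645e+01, -1.46870275e-04,
        1.08785561e-02,  5.27793446e-06]), 'ee_pos': array([208.64083005, 535.2513756 , 238.42413855]), 'ee_rot': array([-1.55281286,  0.29223829, -0.29131527]), 'wrist_force': array([0.49437032, 0.39620497, 0.39505004]), 'moment': array([ 0.00971369, -0.01435143,  0.02304608]), 'opening': 1.0021654266897735}
side {'K': array([[422.16744085,   0.        , 317.68697245],
       [  0.        , 422.16744085, 194.01385807],
       [  0.        ,   0.        ,   1.        ]]), 'position': array([528.57437669, 742.27658808, 529.57320496]), 'orientation': array([-0.02656201, -2.64736267,  1.65743224])}
top {'K': array([[369.71224543,   0.        , 324.80814285],
       [  0.        , 369.71224543, 201.6401014 ],
       [  0.        ,   0.        ,   1.        ]]), 'position': array([ 446.29768314, -131.77773722,  953.34000343]), 'orientation': array([-2.1591668 ,  2.17529449, -0.09579735])}
wrist {'K': array([[309.7128806 ,   0.        , 317.96193474],
       [  0.        , 309.7128806 , 196.34089656],
       [  0.        ,   0.        ,   1.        ]]), 'position': array([146.88135352, 559.89322244, 373.99988913]), 'orientation': array([2.39810847, 1.64027578, 0.22452607])}
```

View pics/side0.png

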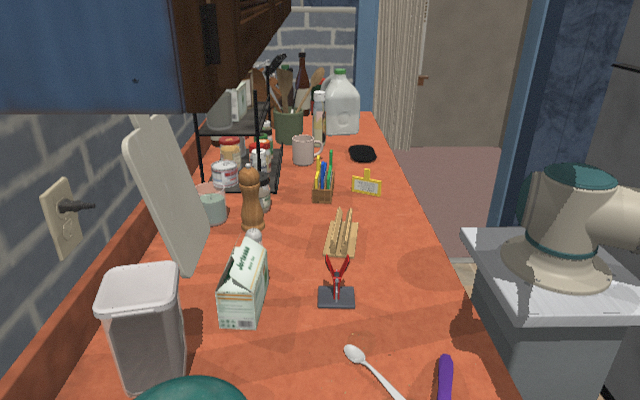

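View pics/top0.png

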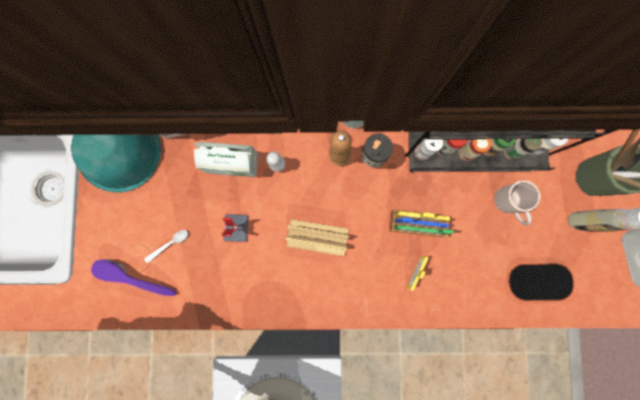

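View pics/wrist0.png

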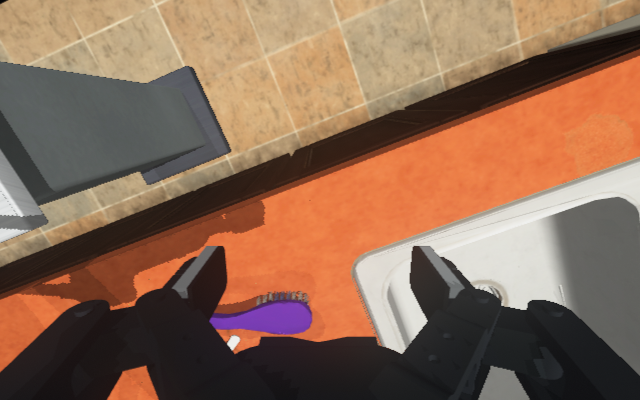

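```bash
cat > h.py <<'E'
import numpy as np,cv2
from scipy.spatial.transform import Rotation as R
from station import *
def ray(c,u,v):
    d=R.from_rotvec(c["orientation"]).apply(np.linalg.inv(c["K"])@[u,v,1.]);return np.array(c["position"]),d
def plane(c,u,v,z):
    p,d=ray(c,u,v);return p+d*(z-p[2])/d[2]
def proj(c,P):
    q=R.from_rotvec(c["orientation"]).inv().apply(np.atleast_2d(P)-c["position"]);q=(c["K"]@q.T).T
    return q[:,:2]/q[:,2:]
def tri(c1,a,c2,b):
    p1,d1=ray(c1,*a);p2,d2=ray(c2,*b)
    s=np.linalg.lstsq(np.c_[d1,-d2],p2-p1,rcond=None)[0]
    A=p1+d1*s[0];B=p2+d2*s[1];return (A+B)/2,np.linalg.norm(A-B)
def crop(im,x0,y0,x1,y1,k,name):
    cv2.imwrite(name,cv2.resize(im[y0:y1,x0:x1,::-1],None,fx=k,fy=k,interpolation=cv2.INTER_NEAREST))
E
python3 - <<'E'
from h import *
t=cv2.imread("pics/top0.png")[:,:,::-1];s=cv2.imread("pics/side0.png")[:,:,::-1]
crop(t,200,185,470,305,2.9,"pics/tc.png".replace("tc","tc0")) if 0 else None
cv2.imwrite("pics/tc0.png",cv2.resize(t[190:300,380:470,::-1],None,fx=6,fy=5.4 and 6,interpolation=0)[:600])
cv2.imwrite("pics/tc1.png",cv2.resize(t[195:265,215:365,::-1],None,fx=5,fy=5,interpolation=0))
cv2.imwrite("pics/sc0.png",cv2.resize(s[140:310,280:400,::-1],None,fx=3.5,fy=3.5,interpolation=0))
o=get_obs();r=R.from_rotvec(o["ee_rot"]).as_matrix();print(r.round(2))
E
```

```text
[[ 0.93 -0.    0.36]
 [-0.36 -0.    0.93]
 [-0.   -1.   -0.  ]]
```

View pics/tc0.png

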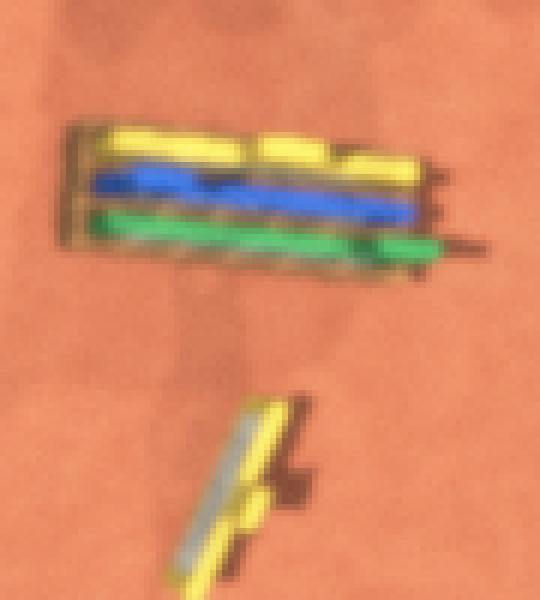

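View pics/tc1.png

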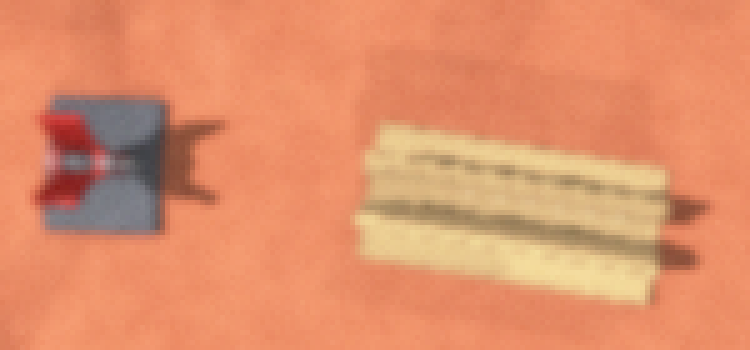

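View pics/sc0.png

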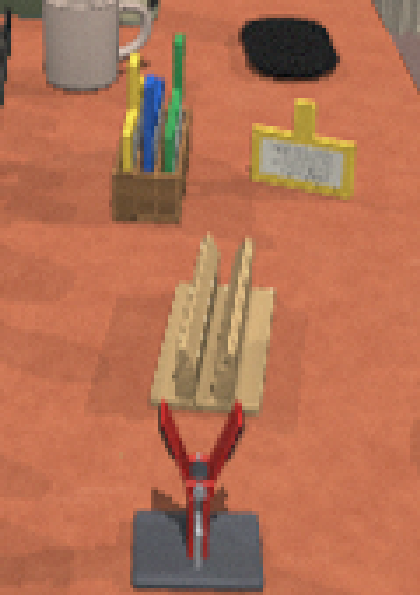

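Run:
```python
from h import *
t=get_calibration("top");s=get_calibration("side")
T=lambda x,y:(380+x/6,190+y/6)
print("tab top",plane(t,*T(290,150),112))
a=plane(t,*T(105,140),72);b=plane(t,*T(420,172),72);print("board ends",a,b,np.linalg.norm(a-b),np.degrees(np.arctan2(*(a-b)[:2][::-1])))
a=plane(t,*T(95,227),72);b=plane(t,*T(410,262),72)
U=lambda x,y:(215+x/5,195+y/5)
for n,z,q in [("stand slot ends",47,[(365,188),(662,222)]),("base corners",10,[(378,122),(668,168),(650,302),(360,258)]),("park",8,[(45,97),(165,100),(160,232),(43,229)]),("clip levers",94,[(43,115),(38,200)])]:
    P=[plane(t,*U(*p),z) for p in q];print(n,np.round(P,0).tolist(),np.mean(P,0).round(0))
    d=P[0]-P[1];print(np.linalg.norm(d).round(0),np.degrees(np.arctan2(d[1],d[0])))
# clip lever tops by triangulation
S=lambda x,y:(280+x/3.5,140+y/3.5)
print(tri(t,U(43,112),s,S(163,403)),tri(t,U(38,204),s,S(239,403)))
print("tab",tri(t,T(290,140),s,S(134,57)))
```

```text
tab top [ 496.09721824 -359.5655128   112.        ]
board ends [ 502.9954143  -297.22920727   72.        ] [ 489.35205069 -421.46692953   72.        ] 124.98461105849096 83.73308442843496
stand slot ends [[459.0, -33.0, 47.0], [442.0, -178.0, 47.0]] [ 451. -106.   47.]
146.0 83.09704191108167
base corners [[494.0, -36.0, 10.0], [469.0, -184.0, 10.0], [402.0, -174.0, 10.0], [425.0, -27.0, 10.0]] [ 447. -105.   10.]
150.0 80.58082179085146
park [[508.0, 135.0, 8.0], [506.0, 74.0, 8.0], [438.0, 75.0, 8.0], [440.0, 135.0, 8.0]] [473. 105.   8.]
62.0 88.13666197255733
clip levers [[494.0, 112.0, 94.0], [454.0, 113.0, 94.0]] [474. 113.  94.]
39.0 -2.250015260451837
(array([494.77031999, 110.0309143 , 100.6160657 ]), np.float64(0.027070320771672627)) (array([454.12630307, 111.2235464 , 100.9545545 ]), np.float64(3.4785044941647065))
tab (array([ 498.87242659, -359.85340067,  111.10069214]), np.float64(2.1497946973393773))
```

Call:
carry_out(plan=[{"dx": 0.2,"dy": -0.95,"dz": 0.05,"twist": -0.15,"grip": 1},{"dx": 0.2,"dy": -0.95,"dz": 0.05,"twist": -0.15,"grip": 1},{"dx": 0.2,"dy": -0.95,"dz": 0.05,"twist": -0.15,"grip": 1},{"dx": 0.2,"dy": -0.95,"dz": 0.05,"twist": -0.15,"grip": 1},{"dx": 0.2,"dy": -0.95,"dz": 0.05,"twist": -0.15,"grip": 1},{"dx": 0.2,"dy": -0.95,"dz": 0.05,"twist": -0.15,"grip": 1},{"dx": 0.2,"dy": -0.95,"dz": 0.05,"twist": -0.15,"grip": 1},{"dx": 0.2,"dy": -0.95,"dz": 0.05,"twist": -0.15,"grip": 1},{"dx": 0.2,"dy": -0.95,"dz": 0.05,"twist": -0.15,"grip": 1},{"dx": 0.2,"dy": -0.95,"dz": 0.05,"twist": -0.15,"grip": 1}])

```text
t: 0.98
ee_pos: [289.0, 151.4, 259.5]
ee_rot: [-1.32, 1.019, -1.024]
wrist_force: [0.6, 1.6, -0.5]
opening: 1.0
```

Call:
carry_out(plan=[{"dx": 0.4,"dy": -0.64,"dz": 0.05,"twist": -0.06},{"dx": 0.4,"dy": -0.64,"dz": 0.05,"twist": -0.06},{"dx": 0.4,"dy": -0.64,"dz": 0.05,"twist": -0.06},{"dx": 0.4,"dy": -0.64,"dz": 0.05,"twist": -0.06},{"dx": 0.4,"dy": -0.64,"dz": 0.05,"twist": -0.06},{"dx": 0.4,"dy": -0.64,"dz": 0.05,"twist": -0.06},{"dx": 0.4,"dy": -0.64,"dz": 0.05,"twist": -0.06},{"dx": 0.4,"dy": -0.64,"dz": 0.05,"twist": -0.06},{"dx": 0.4,"dy": -0.64,"dz": 0.05,"twist": -0.06}])

```text
schema error: expected keys grip, dx, dy, dz, twist
```

Run:
```python
from h import *
o=get_obs();print(o["ee_pos"]);r=R.from_rotvec(o["ee_rot"]).as_matrix();print(r.round(3));c=get_calibration("wrist");print(c["position"],R.from_rotvec(c["orientation"]).as_matrix().round(3))
print((r.T@(c["position"]-o["ee_pos"])).round(1))
im=snapshot("wrist");cv2.imwrite("pics/w1.png",im[:,:,::-1])
np.savez("pics/w1.npz",im=im,**c)
```

```text
[288.99807039 151.37054332 259.51864862]
[[ 0.249  0.001  0.968]
 [-0.968 -0.003  0.249]
 [ 0.003 -1.     0.   ]]
[273.8387     217.7796561  394.75736295] [[ 0.968  0.24   0.069]
 [ 0.25  -0.931 -0.266]
 [ 0.     0.275 -0.962]]
[ -67.7 -135.5    2. ]
```

View pics/w1.png

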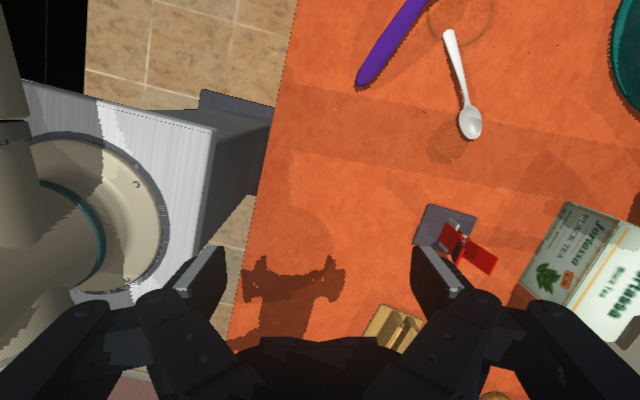

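Call:
carry_out(plan=[{"dx": 0.4,"dy": -0.64,"dz": 0.05,"twist": -0.06,"grip": 1},{"dx": 0.4,"dy": -0.64,"dz": 0.05,"twist": -0.06,"grip": 1},{"dx": 0.4,"dy": -0.64,"dz": 0.05,"twist": -0.06,"grip": 1},{"dx": 0.4,"dy": -0.64,"dz": 0.05,"twist": -0.06,"grip": 1},{"dx": 0.4,"dy": -0.64,"dz": 0.05,"twist": -0.06,"grip": 1},{"dx": 0.4,"dy": -0.64,"dz": 0.05,"twist": -0.06,"grip": 1},{"dx": 0.4,"dy": -0.64,"dz": 0.05,"twist": -0.06,"grip": 1},{"dx": 0.4,"dy": -0.64,"dz": 0.05,"twist": -0.06,"grip": 1},{"dx": 0.4,"dy": -0.64,"dz": 0.05,"twist": -0.06,"grip": 1},{"dx": 0.4,"dy": -0.64,"dz": 0.05,"twist": -0.06,"grip": 1}])

```text
t: 1.87
ee_pos: [448.7, -99.6, 278.6]
ee_rot: [-1.15, 1.3, -1.296]
wrist_force: [-0.0, -0.4, 0.2]
opening: 0.999
```

```bash
cat >> h.py <<'E'
def wsnap(n):
    o=get_obs();r=R.from_rotvec(o["ee_rot"]).as_matrix();print(o["t"],o["ee_pos"].round(1),"zang",np.degrees(np.arctan2(r[1,2],r[0,2])).round(2),"F",o["wrist_force"].round(1),o["opening"],o["joints"].round(2))
    c=get_calibration("wrist");im=snapshot("wrist");cv2.imwrite(f"pics/{n}.png",im[:,:,::-1]);np.savez(f"pics/{n}.npz",im=im,**c)
def load(n):
    return dict(np.load(f"pics/{n}.npz"))
E
python3 -c "
from h import *
wsnap('w2')"
```

```text
1.8667 [448.7 -99.6 278.6] zang -6.95 F [-0.  -0.4  0.2] 0.9994237361090929 [-0.37  0.08  1.66  0.    1.41 -0.25]
```

View pics/w2.png

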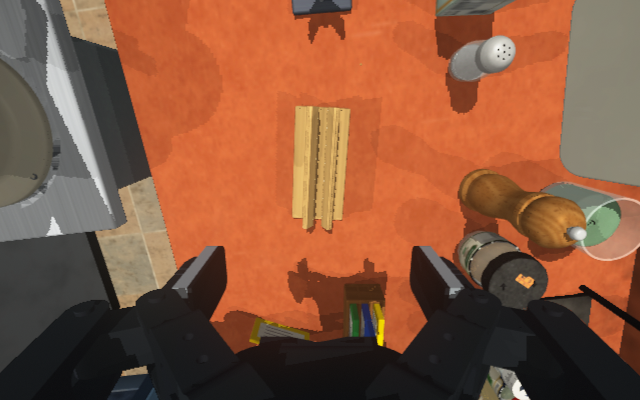

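```bash
python3 -c "
from h import *
d=load('w2');crop(d['im'],270,95,390,240,4,'pics/w2c.png')"
```

```text
(no output)
```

View pics/w2c.png

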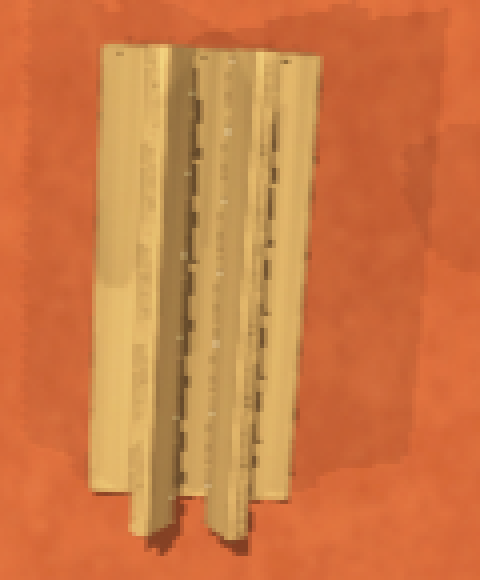

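Run:
```python
from h import *
d=load('w2')
f=lambda x,y,z:plane(d,270+x/4,95+y/4,z)
P=np.array([f(102,44,8),f(322,56,8),f(290,500,8),f(89,492,8)]);print(P.round(1).tolist(),P.mean(0).round(1))
for i in range(4):
    e=P[(i+1)%4]-P[i];print(np.linalg.norm(e).round(1),np.degrees(np.arctan2(e[1],e[0])).round(1))
for q in [(150,44),(168,44),(254,52),(266,52),(133,535),(150,536),(226,540),(247,540),(172,520),(208,526)]:print(q,f(*q,47).round(1))
```

```text
[[431.0, -24.5, 8.0], [499.4, -36.4, 8.0], [474.6, -183.2, 8.0], [405.6, -171.9, 8.0]] [ 452.6 -104.     8. ]
69.4 -9.9
148.8 -99.6
69.9 170.7
149.6 80.2
(150, 44) [447.3 -26.9  47. ]
(168, 44) [452.3 -27.5  47. ]
(254, 52) [476.4 -32.6  47. ]
(266, 52) [479.8 -33.   47. ]
(133, 535) [ 422.5 -174.5   47. ]
(150, 536) [ 427.8 -175.4   47. ]
(226, 540) [ 451.6 -179.7   47. ]
(247, 540) [ 458.2 -180.5   47. ]
(172, 520) [ 435.5 -170.9   47. ]
(208, 526) [ 446.5 -174.3   47. ]
```

Call:
carry_out(plan=[{"dx": 0.12,"dy": -0.63,"dz": -0.08,"twist": 0,"grip": 1},{"dx": 0.12,"dy": -0.63,"dz": -0.08,"twist": 0,"grip": 1},{"dx": 0.12,"dy": -0.63,"dz": -0.08,"twist": 0,"grip": 1},{"dx": 0.12,"dy": -0.63,"dz": -0.08,"twist": 0,"grip": 1},{"dx": 0.12,"dy": -0.63,"dz": -0.08,"twist": 0,"grip": 1},{"dx": 0.12,"dy": -0.63,"dz": -0.08,"twist": 0,"grip": 1},{"dx": 0.12,"dy": -0.63,"dz": -0.08,"twist": 0,"grip": 1},{"dx": 0.12,"dy": -0.63,"dz": -0.08,"twist": 0,"grip": 1},{"dx": 0.12,"dy": -0.63,"dz": -0.08,"twist": 0,"grip": 1}])

```text
t: 2.67
ee_pos: [496.7, -350.0, 247.1]
ee_rot: [-1.149, 1.299, -1.294]
wrist_force: [0.1, -0.1, -0.9]
opening: 1.001
```

```bash
python3 -c "
from h import *
wsnap('w3');d=load('w3');crop(d['im'],260,60,400,260,3,'pics/w3c.png')"
```

```text
2.6667 [ 496.7 -350.   247.1] zang -6.85 F [ 0.1 -0.1 -0.9] 1.0008666002172035 [-0.73  0.32  1.42  0.    1.4  -0.61]
```

View pics/w3.png

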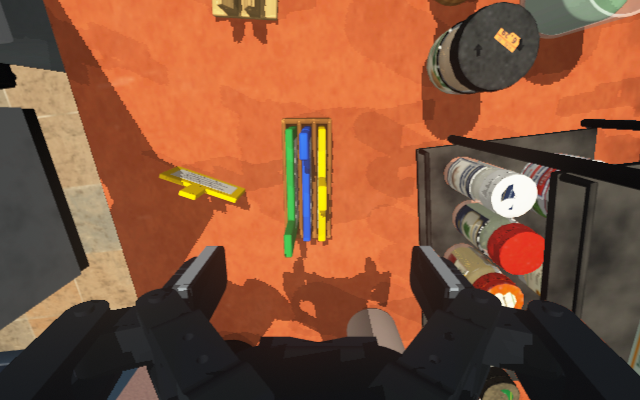

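View pics/w3c.png

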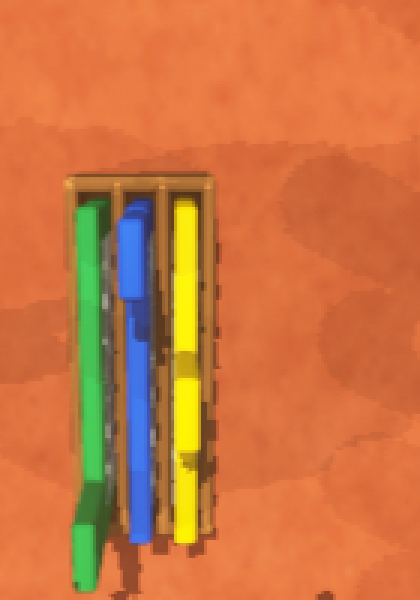

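Run:
```python
from h import *
d=load('w3')
f=lambda x,y,z:plane(d,260+x/3,60+y/3,z)
for n,z,q in [("tab",112,[(175,378),(200,378),(200,452),(175,452)]),("body",72,[(174,199),(198,199),(197,543),(174,543)]),("rack",42,[(66,176),(214,176)]),("racklow",42,[(212,535)]),("blue",72,[(128,543),(152,543)]),("bluetab",112,[(118,220),(145,220),(144,300),(119,300)])]:
    P=np.array([f(*p,z) for p in q]);print(n,P[:,:2].round(1).tolist(),P.mean(0).round(1))
for z in (0,100,200,300):print(z,plane(d,420,150,z).round(0),plane(d,450,138,z).round(0))
im=d['im'].astype(int);m=((im[:,:,0]>150)&(im[:,:,1]>130)&(im[:,:,2]<60)).astype(np.uint8)
m[:, :280]=0;m[:,340:]=0;m[260:]=0
for v in range(124,243,6):
    u=np.where(m[v])[0]
    if len(u):print(v,u.min(),u.max(),end=' | ')
```

```text
tab [[499.4, -348.2], [506.8, -349.1], [504.2, -372.3], [496.6, -371.4]] [ 501.7 -360.2  112. ]
body [[505.0, -298.1], [512.8, -299.1], [498.8, -419.8], [490.6, -418.8]] [ 501.8 -359.    72. ]
rack [[467.6, -287.1], [519.9, -293.4]] [ 493.7 -290.3   42. ]
racklow [[504.3, -430.4]] [ 504.3 -430.4   42. ]
blue [[474.0, -416.9], [482.7, -417.9]] [ 478.3 -417.4   72. ]
bluetab [[488.7, -300.1], [496.3, -301.0], [493.1, -323.8], [485.9, -322.9]] [ 491.  -311.9  112. ]
0 [ 626. -345.    0.] [ 663. -335.    0.]
100 [ 595. -329.  100.] [ 622. -321.  100.]
200 [ 564. -312.  200.] [ 581. -307.  200.]
300 [ 533. -296.  300.] [ 541. -294.  300.]
130 318 325 | 136 318 325 | 142 318 325 | 148 318 325 | 154 319 325 | 160 318 325 | 166 319 325 | 172 318 325 | 178 318 324 | 184 319 325 | 190 319 326 | 196 319 326 | 202 318 326 | 208 319 326 | 214 319 324 | 220 318 325 | 226 319 325 | 232 318 325 | 238 318 325 |
```

Run:
```python
from h import *
d=load('w3');t=get_calibration("top");s=get_calibration("side")
for a in [(418,150),(450,138)]:
  for b in [(410,170),(410,135)]:print(a,b,tri(d,a,t,b))
t0=cv2.imread("pics/top0.png")
cv2.imwrite("pics/tsp.png",cv2.resize(t0[120:240,320:480],None,fx=5,fy=5,interpolation=0))
```

```text
(418, 150) (410, 170) (array([ 616.13223171, -340.79942905,   23.85392419]), np.float64(0.12654526962297002))
(418, 150) (410, 135) (array([ 785.48102478, -424.25991816, -399.78460351]), np.float64(82.30369279535815))
(450, 138) (410, 170) (array([ 588.71190998, -308.11838638,  179.19700919]), np.float64(4.6160049547717135))
(450, 138) (410, 135) (array([ 756.31015588, -377.37271977, -197.37388645]), np.float64(39.60064906447809))
```

View pics/tsp.png

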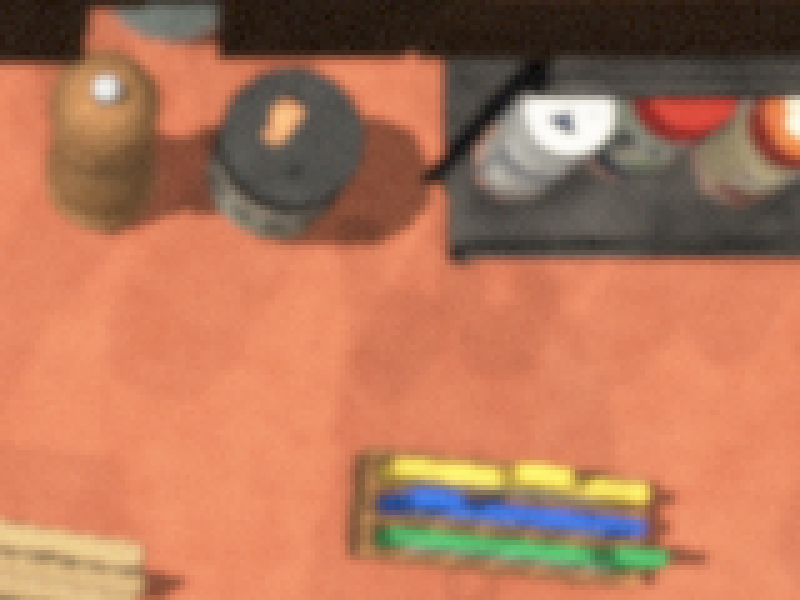

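Call:
carry_out(plan=[{"dx": 0.0128,"dy": -0.025,"dz": -0.2,"twist": 0,"grip": 1},{"dx": 0.0128,"dy": -0.025,"dz": -0.2,"twist": 0,"grip": 1},{"dx": 0.0128,"dy": -0.025,"dz": -0.2,"twist": 0,"grip": 1},{"dx": 0.0128,"dy": -0.025,"dz": -0.2,"twist": 0,"grip": 1},{"dx": 0.0128,"dy": -0.025,"dz": -0.2,"twist": 0,"grip": 1}])

```text
t: 3.13
ee_pos: [502.9, -361.3, 169.6]
ee_rot: [-1.15, 1.294, -1.298]
wrist_force: [-0.3, -0.0, 0.6]
opening: 1.001
```

```bash
python3 -c "
from h import *
print(get_obs()['ee_pos'],get_obs()['qvel'])
wsnap('w4');print(get_obs()['ee_pos'])
d=load('w4');crop(d['im'],200,120,440,320,3,'pics/w4c.png')"
```

```text
[ 502.90028125 -361.29149524  169.63301233] [-0.00574612 -0.0142813  -0.03422816 -0.00302271 -0.00859394 -0.00072729]
3.1333 [ 502.9 -361.3  169.6] zang -6.82 F [-0.3 -0.   0.6] 1.0011433794406928 [-0.74  0.38  1.52  0.    1.24 -0.62]
[ 503.2906469  -361.98976295  170.35953814]
```

View pics/w4c.png

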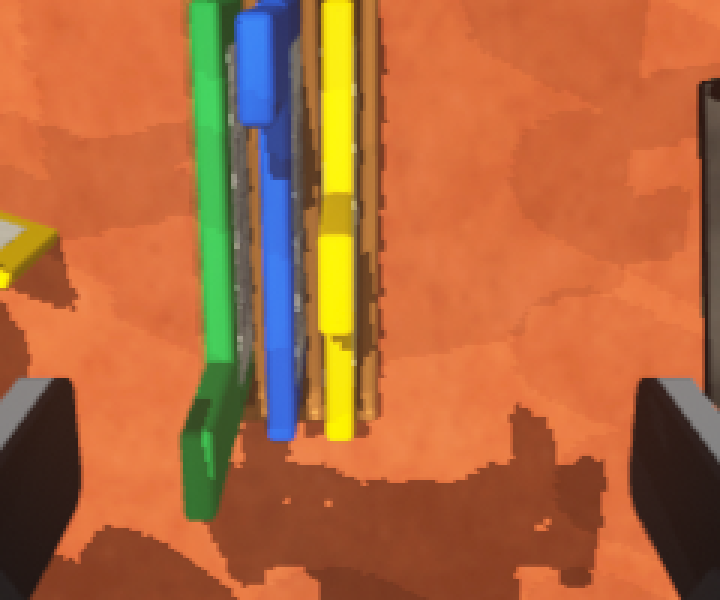

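Run:
```python
from h import *
d=load('w4')
f=lambda x,y,z:plane(d,200+x/3,120+y/3,z)
P=np.array([f(*p,112) for p in [(319,235),(355,235),(355,335),(318,335)]]);print(P.round(1),P.mean(0))
o=get_obs();r=R.from_rotvec(o["ee_rot"]).as_matrix();p=d['position'];print(p,(r@[-67.7,-135.5,2]+o['ee_pos']))
# TCP axis pixel at z=112 and finger midpoint
print(proj(d,[502.5,-361,112]))
```

```text
[[ 499.3 -348.2  112. ]
 [ 507.  -349.1  112. ]
 [ 504.3 -372.2  112. ]
 [ 496.1 -371.2  112. ]] [ 501.64364182 -360.18989205  112.        ]
[ 512.955315   -293.40594931  305.02419897] [ 512.8554329  -294.64005231  305.71119622]
[[313.68830591 216.26527526]]
```

Call:
carry_out(plan=[{"dx": -0.0005,"dy": 0.002,"dz": -0.1,"twist": 0,"grip": 1},{"dx": -0.0005,"dy": 0.002,"dz": -0.18,"twist": 0,"grip": 1},{"dx": -0.0005,"dy": 0.002,"dz": -0.205,"twist": 0,"grip": 1},{"dx": -0.0005,"dy": 0.002,"dz": -0.205,"twist": 0,"grip": 1},{"dx": -0.0005,"dy": 0.002,"dz": -0.205,"twist": 0,"grip": 1},{"dx": -0.0005,"dy": 0.002,"dz": -0.205,"twist": 0,"grip": 1}])

```text
t: 3.68
ee_pos: [503.4, -362.8, 88.1]
ee_rot: [-1.149, 1.293, -1.302]
wrist_force: [-0.1, 0.2, -0.3]
opening: 0.998
```

```bash
python3 -c "
from h import *
wsnap('w5')
im=snapshot('side');cv2.imwrite('pics/s5.png',cv2.resize(im[100:260,260:420,::-1],None,fx=3.5,fy=3.5,interpolation=0))"
```

```text
3.6833 [ 503.4 -362.8   88.1] zang -6.9 F [-0.1  0.2 -0.3] 0.9982557971724301 [-0.74  0.45  1.63  0.    1.06 -0.62]
```

View pics/w5.png

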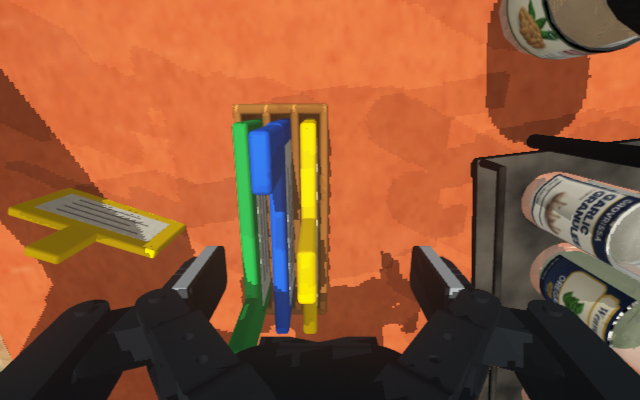

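View pics/s5.png

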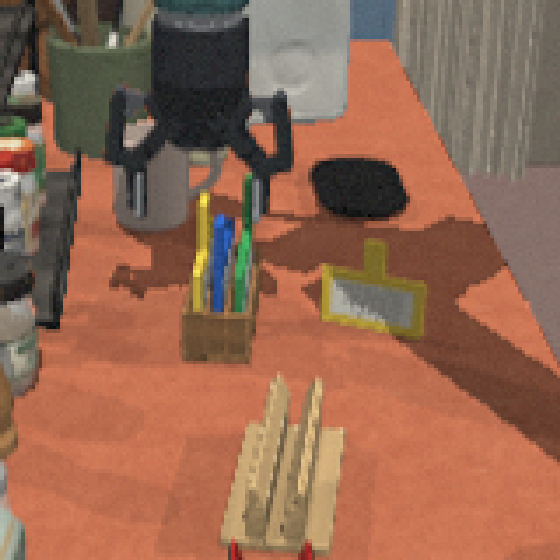

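Run:
```python
from h import *
d=load('w5');crop(d['im'],200,200,440,340,3,'pics/w5c.png')
o=get_obs();print(o['ee_pos'],d['position'])
r=R.from_rotvec(o["ee_rot"]).as_matrix();print(r.round(3),R.from_rotvec(d["orientation"]).as_matrix().round(3))
for z in (78,97,112):print(z,proj(d,o['ee_pos']+r@[0,-(z-88),0]))
```

```text
[ 503.14595565 -362.56859053   87.79124044] [ 513.35241153 -294.62198927  223.34646218]
[[-0.12   0.004  0.993]
 [-0.993 -0.003 -0.12 ]
 [ 0.003 -1.     0.004]] [[ 0.993 -0.116 -0.029]
 [-0.12  -0.955 -0.273]
 [ 0.004  0.274 -0.962]]
78 [[312.93139892 247.31973224]]
97 [[312.2904492  265.33533733]]
112 [[311.65312833 283.24894419]]
```

View pics/w5c.png

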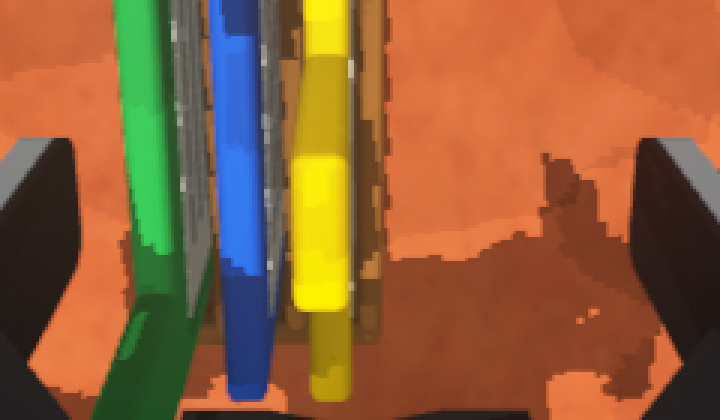

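Call:
carry_out(plan=[{"dx": -0.0108,"dy": 0.0055,"dz": -0.006,"twist": 0,"grip": 1},{"dx": -0.0108,"dy": 0.0055,"dz": -0.006,"twist": 0,"grip": 1},{"dx": -0.0108,"dy": 0.0055,"dz": -0.006,"twist": 0,"grip": 1}], newtons=30)

```text
t: 4.03
ee_pos: [497.2, -359.1, 83.3]
ee_rot: [-1.15, 1.297, -1.298]
wrist_force: [0.6, 0.5, 0.2]
opening: 0.999
```

```bash
python3 -c "
from h import *
wsnap('w6')
d=load('w6');crop(d['im'],200,200,440,340,3,'pics/w6c.png')"
```

```text
4.0333 [ 497.2 -359.1   83.3] zang -6.91 F [0.6 0.5 0.2] 0.9993420070347849 [-0.74  0.45  1.64  0.    1.05 -0.62]
```

View pics/w6c.png

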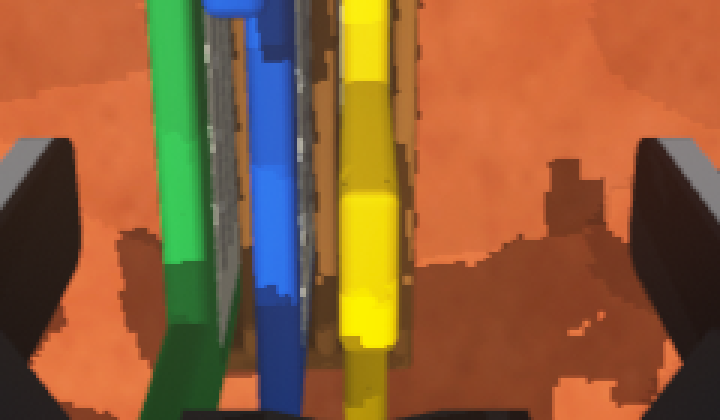

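Call:
carry_out(plan=[{"dx": 0.0045,"dy": -0.005,"dz": 0.003,"twist": 0,"grip": 1},{"dx": 0.0045,"dy": -0.005,"dz": 0.003,"twist": 0,"grip": 1},{"dx": 0.0045,"dy": -0.005,"dz": 0.003,"twist": 0,"grip": 1},{"dx": 0.0045,"dy": -0.005,"dz": 0.003,"twist": 0,"grip": 1}], newtons=30)

```text
t: 4.42
ee_pos: [499.4, -361.4, 84.1]
ee_rot: [-1.15, 1.297, -1.298]
wrist_force: [-0.2, 0.2, -0.6]
opening: 0.999
```

```bash
python3 -c "
from h import *
wsnap('w7')
d=load('w7');crop(d['im'],200,200,440,340,3,'pics/w7c.png')"
```

```text
4.4167 [ 499.4 -361.4   84.1] zang -6.91 F [-0.2  0.2 -0.6] 0.9991763270680317 [-0.74  0.46  1.64  0.    1.05 -0.62]
```

View pics/w7c.png

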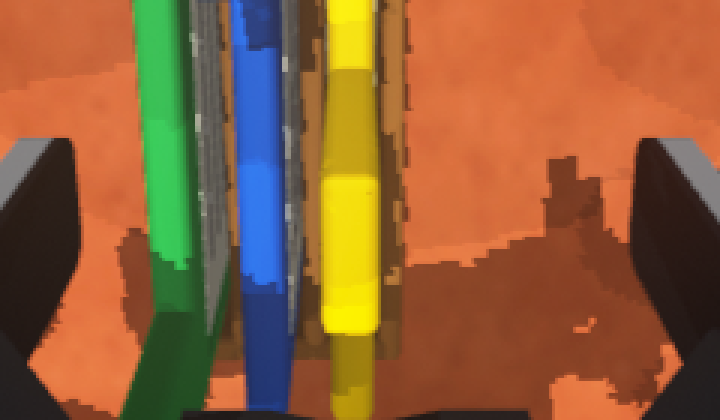

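Call:
carry_out(plan=[{"dx": 0,"dy": 0,"dz": 0,"twist": 0,"grip": -1},{"dx": 0,"dy": 0,"dz": 0,"twist": 0,"grip": -1},{"dx": 0,"dy": 0,"dz": 0,"twist": 0,"grip": -1},{"dx": 0,"dy": 0,"dz": 0,"twist": 0,"grip": -1},{"dx": 0,"dy": 0,"dz": 0,"twist": 0,"grip": -1},{"dx": 0,"dy": 0,"dz": 0,"twist": 0,"grip": -1},{"dx": 0,"dy": 0,"dz": 0,"twist": 0,"grip": -1},{"dx": 0,"dy": 0,"dz": 0,"twist": 0,"grip": -1},{"dx": 0,"dy": 0,"dz": 0,"twist": 0,"grip": -1},{"dx": 0,"dy": 0,"dz": 0,"twist": 0,"grip": -1}], newtons=30)

```text
t: 5.3
ee_pos: [499.3, -361.3, 84.2]
ee_rot: [-1.15, 1.297, -1.298]
wrist_force: [-1.3, -0.3, -0.0]
opening: 0.087
```

Call:
carry_out(plan=[{"dx": 0,"dy": 0,"dz": 0.03,"twist": 0,"grip": -1},{"dx": 0,"dy": 0,"dz": 0.08,"twist": 0,"grip": -1},{"dx": 0,"dy": 0,"dz": 0.13,"twist": 0,"grip": -1},{"dx": 0,"dy": 0,"dz": 0.2,"twist": 0,"grip": -1},{"dx": 0,"dy": 0,"dz": 0.28,"twist": 0,"grip": -1},{"dx": 0,"dy": 0,"dz": 0.28,"twist": 0,"grip": -1},{"dx": 0,"dy": 0,"dz": 0.28,"twist": 0,"grip": -1}])

```text
t: 5.88
ee_pos: [500.3, -362.1, 198.3]
ee_rot: [-1.149, 1.293, -1.301]
wrist_force: [0.0, -0.4, -0.9]
opening: 0.09
```

```bash
python3 -c "
from h import *
wsnap('w8')
im=snapshot('side');cv2.imwrite('pics/s8.png',cv2.resize(im[60:260,240:440,::-1],None,fx=3,fy=3,interpolation=0))"
```

```text
5.8833 [ 500.3 -362.1  198.3] zang -6.9 F [ 0.  -0.4 -0.9] 0.0903307167391947 [-0.74  0.36  1.48  0.    1.29 -0.62]
```

View pics/w8.png

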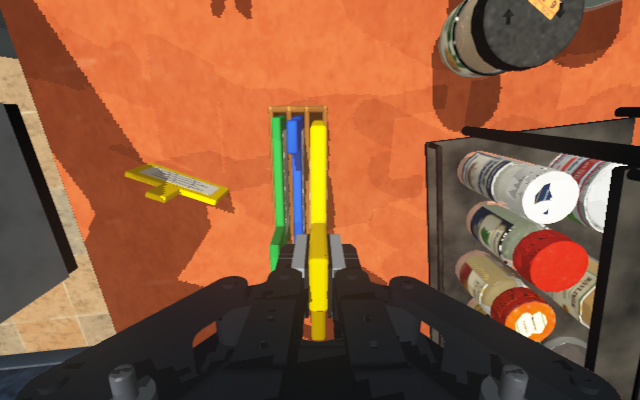

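View pics/s8.png

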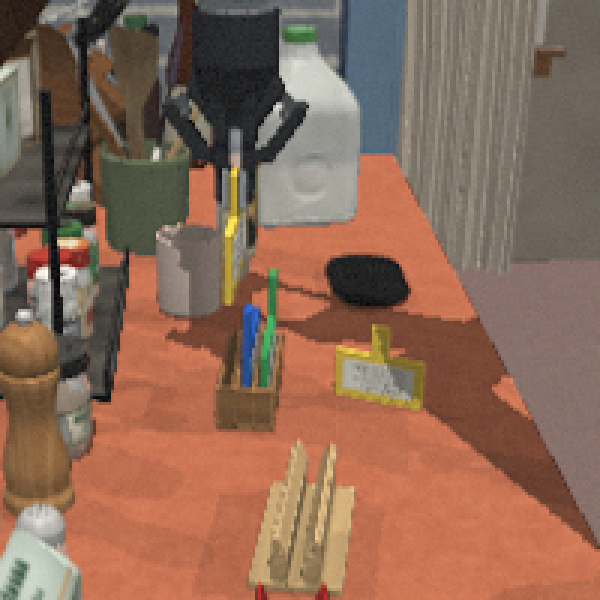

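Call:
carry_out(plan=[{"dx": -0.123,"dy": 0.64,"dz": 0,"twist": -0.0083,"grip": -1},{"dx": -0.123,"dy": 0.64,"dz": 0,"twist": -0.0083,"grip": -1},{"dx": -0.123,"dy": 0.64,"dz": 0,"twist": -0.0083,"grip": -1},{"dx": -0.123,"dy": 0.64,"dz": 0,"twist": -0.0083,"grip": -1},{"dx": -0.123,"dy": 0.64,"dz": 0,"twist": -0.0083,"grip": -1},{"dx": -0.123,"dy": 0.64,"dz": 0,"twist": -0.0083,"grip": -1},{"dx": -0.123,"dy": 0.64,"dz": 0,"twist": -0.0083,"grip": -1},{"dx": -0.123,"dy": 0.64,"dz": 0,"twist": -0.0083,"grip": -1},{"dx": -0.123,"dy": 0.64,"dz": 0,"twist": -0.0083,"grip": -1},{"dx": -0.123,"dy": 0.64,"dz": 0,"twist": -0.0083,"grip": -1}])

```text
t: 6.82
ee_pos: [450.4, -106.1, 195.5]
ee_rot: [-1.123, 1.336, -1.336]
wrist_force: [-0.2, -0.7, -0.7]
opening: 0.089
```

Call:
carry_out(plan=[{"dx": 0,"dy": 0,"dz": -0.14,"twist": 0,"grip": -1},{"dx": 0,"dy": 0,"dz": -0.14,"twist": 0,"grip": -1},{"dx": 0,"dy": 0,"dz": -0.14,"twist": 0,"grip": -1},{"dx": 0,"dy": 0,"dz": -0.14,"twist": 0,"grip": -1}])

```text
t: 7.15
ee_pos: [450.1, -106.4, 139.3]
ee_rot: [-1.123, 1.338, -1.335]
wrist_force: [0.1, -0.1, -0.3]
opening: 0.086
```

```bash
python3 -c "
from h import *
wsnap('w9')
d=load('w9');crop(d['im'],230,60,410,310,2.4,'pics/w9c.png')
im=snapshot('side');cv2.imwrite('pics/s9.png',cv2.resize(im[120:300,260:410,::-1],None,fx=3.3,fy=3.3,interpolation=0))"
```

```text
7.15 [ 450.1 -106.4  139.3] zang -9.99 F [ 0.1 -0.1 -0.3] 0.08612607992922194 [-0.38  0.19  1.89 -0.    1.06 -0.21]
```

View pics/w9c.png

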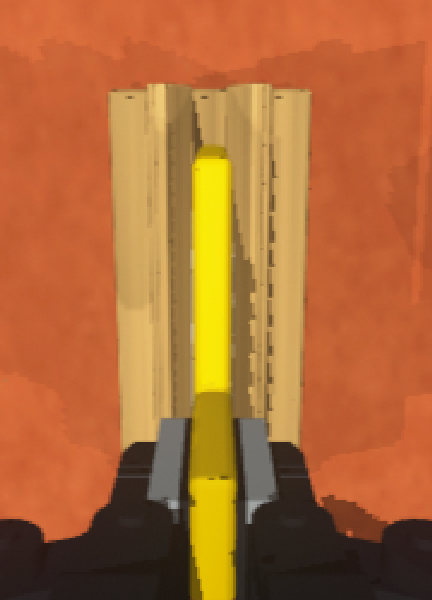

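View pics/s9.png

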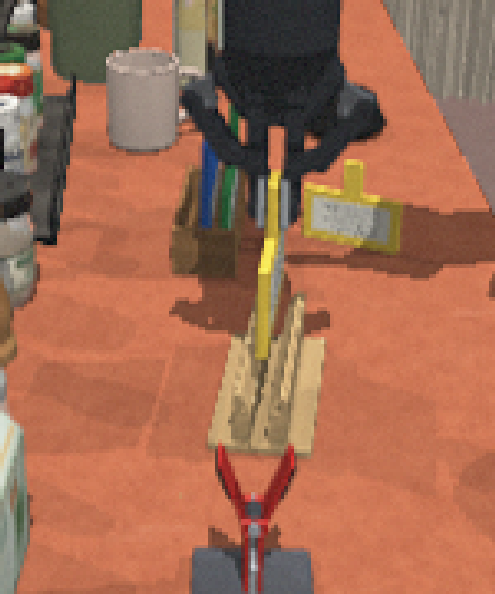

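Call:
carry_out(plan=[{"dx": 0,"dy": 0,"dz": -0.03,"twist": 0,"grip": -1},{"dx": 0,"dy": 0,"dz": -0.055,"twist": 0,"grip": -1},{"dx": 0,"dy": 0,"dz": -0.075,"twist": 0,"grip": -1},{"dx": 0,"dy": 0,"dz": -0.09,"twist": 0,"grip": -1},{"dx": 0,"dy": 0,"dz": -0.105,"twist": 0,"grip": -1},{"dx": 0,"dy": 0,"dz": -0.118,"twist": 0,"grip": -1},{"dx": 0,"dy": 0,"dz": -0.128,"twist": 0,"grip": -1},{"dx": 0,"dy": 0,"dz": -0.128,"twist": 0,"grip": -1},{"dx": 0,"dy": 0,"dz": -0.128,"twist": 0,"grip": -1}])

```text
t: 8.0
ee_pos: [450.2, -105.3, 88.8]
ee_rot: [-1.123, 1.335, -1.335]
wrist_force: [-0.4, -0.6, -1.7]
opening: 0.089
```

```bash
python3 -c "
from h import *
wsnap('w10')
d=load('w10');crop(d['im'],230,60,410,310,2.4,'pics/w10c.png')
im=snapshot('side');cv2.imwrite('pics/s10.png',cv2.resize(im[120:300,260:410,::-1],None,fx=3.3,fy=3.3,interpolation=0))"
```

```text
8.0 [ 450.2 -105.3   88.8] zang -9.89 F [-0.4 -0.6 -1.7] 0.08925299346052679 [-0.38  0.25  1.96  0.    0.93 -0.21]
```

View pics/w10c.png

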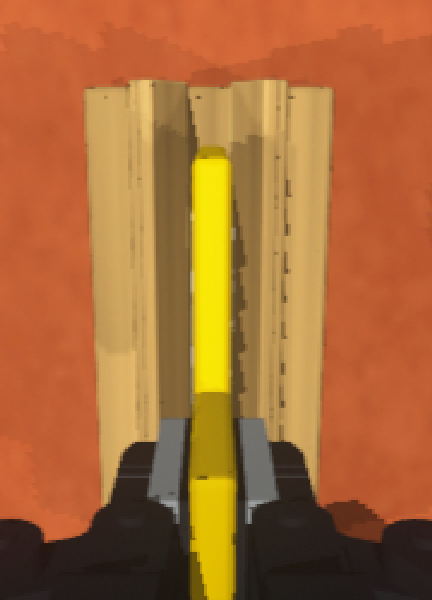

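View pics/s10.png

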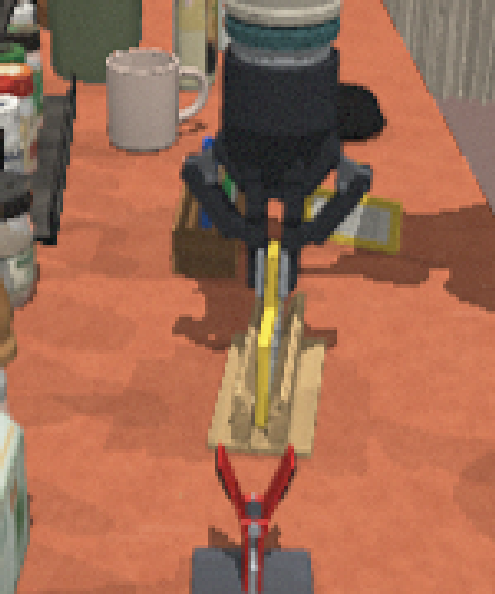

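Call:
carry_out(plan=[{"dx": 0,"dy": 0,"dz": -0.004,"twist": 0,"grip": -1},{"dx": 0,"dy": 0,"dz": -0.0075,"twist": 0,"grip": -1},{"dx": 0,"dy": 0,"dz": -0.0075,"twist": 0,"grip": -1}])

```text
t: 8.35
ee_pos: [450.2, -105.3, 86.1]
ee_rot: [-1.122, 1.335, -1.336]
wrist_force: [0.1, 0.6, 1.7]
opening: 0.091
```

Call:
carry_out(plan=[{"dx": 0,"dy": 0,"dz": -0.003,"twist": 0,"grip": -1},{"dx": 0,"dy": 0,"dz": -0.003,"twist": 0,"grip": -1}])

```text
t: 8.52
ee_pos: [450.4, -105.3, 86.1]
ee_rot: [-1.122, 1.334, -1.336]
wrist_force: [-2.9, 1.1, 12.3]
opening: 0.088
```

Contact with the floor: 12 N and no further descent. Release.

Call:
carry_out(plan=[{"dx": 0,"dy": 0,"dz": 0,"twist": 0,"grip": -0.2},{"dx": 0,"dy": 0,"dz": 0,"twist": 0,"grip": -0.2},{"dx": 0,"dy": 0,"dz": 0,"twist": 0,"grip": 1},{"dx": 0,"dy": 0,"dz": 0,"twist": 0,"grip": 1},{"dx": 0,"dy": 0,"dz": 0,"twist": 0,"grip": 1},{"dx": 0,"dy": 0,"dz": 0,"twist": 0,"grip": 1},{"dx": 0,"dy": 0,"dz": 0,"twist": 0,"grip": 1},{"dx": 0,"dy": 0,"dz": 0,"twist": 0,"grip": 1}])

```text
t: 9.18
ee_pos: [450.1, -105.3, 84.6]
ee_rot: [-1.123, 1.335, -1.335]
wrist_force: [0.3, 0.1, 0.4]
opening: 0.996
```

```bash
python3 -c "
from h import *
wsnap('w11')
d=load('w11');crop(d['im'],200,60,440,320,2.2,'pics/w11c.png')"
```

```text
9.1833 [ 450.1 -105.3   84.6] zang -9.89 F [0.3 0.1 0.4] 0.9964175294073017 [-0.38  0.26  1.97  0.    0.91 -0.21]
```

View pics/w11c.png

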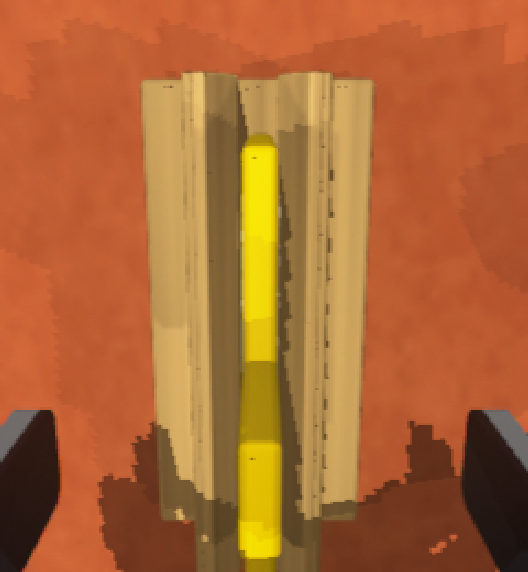

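Call:
carry_out(plan=[{"dx": 0,"dy": 0,"dz": 0.1,"twist": 0,"grip": 1},{"dx": 0,"dy": 0,"dz": 0.2,"twist": 0,"grip": 1},{"dx": 0,"dy": 0,"dz": 0.3,"twist": 0,"grip": 1},{"dx": 0,"dy": 0,"dz": 0.4,"twist": 0,"grip": 1},{"dx": 0.05,"dy": 0.54,"dz": 0.4,"twist": 0.022,"grip": 1},{"dx": 0.05,"dy": 0.54,"dz": 0.4,"twist": 0.022,"grip": 1},{"dx": 0.05,"dy": 0.54,"dz": 0.4,"twist": 0.022,"grip": 1},{"dx": 0.05,"dy": 0.54,"dz": 0.4,"twist": 0.022,"grip": 1},{"dx": 0.05,"dy": 0.54,"dz": 0.4,"twist": 0.022,"grip": 1},{"dx": 0.05,"dy": 0.54,"dz": 0.4,"twist": 0.022,"grip": 1}])

```text
t: 10.07
ee_pos: [470.0, 116.3, 244.8]
ee_rot: [-1.192, 1.232, -1.228]
wrist_force: [-0.5, 0.3, -0.1]
opening: 0.995
```

Call:
carry_out(plan=[{"dx": 0.0,"dy": 0.0,"dz": 0.0,"twist": 0.0,"grip": 1},{"dx": 0.0,"dy": 0.0,"dz": 0.0,"twist": 0.0,"grip": 1}])

```text
t: 10.23
ee_pos: [469.9, 110.5, 244.5]
ee_rot: [-1.195, 1.233, -1.234]
wrist_force: [-0.1, -0.1, 0.5]
opening: 1.006
```

```bash
python3 -c "
from h import *
wsnap('w12')
d=load('w12');crop(d['im'],220,60,420,260,3,'pics/w12c.png')"
```

```text
10.2333 [469.9 110.5 244.5] zang -1.87 F [-0.1 -0.1  0.5] 1.0059126143234378 [ 0.09  0.13  1.68 -0.    1.33  0.12]
```

View pics/w12.png

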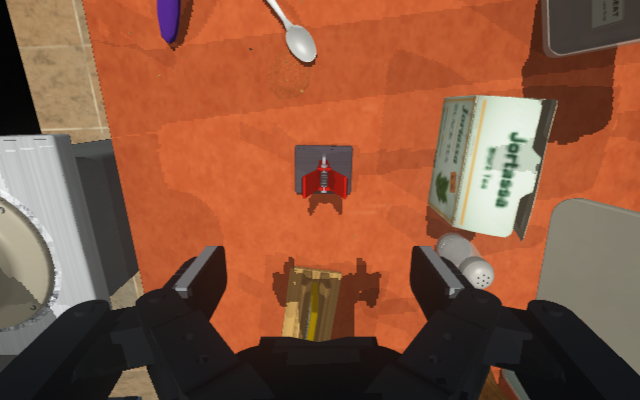

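View pics/w12c.png

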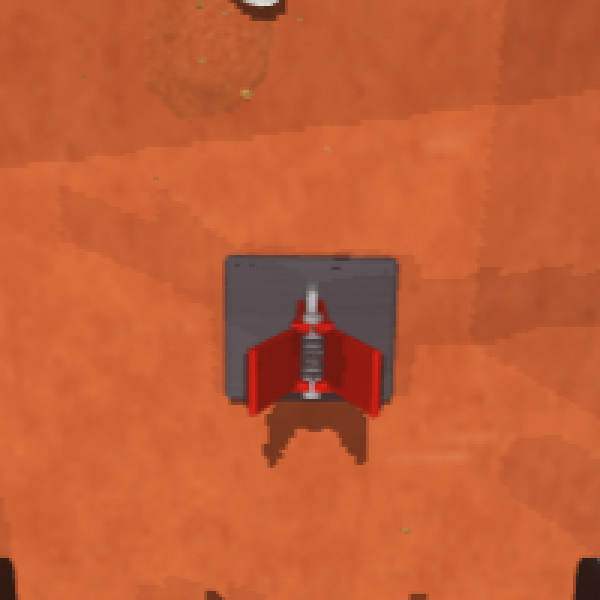

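Run:
```python
from h import *
d=load('w12')
f=lambda x,y,z:plane(d,220+x/3,60+y/3,z)
P=np.array([f(*p,94) for p in [(246,350),(383,349),(380,415),(249,415)]]);print(P.round(1),P.mean(0))
P=np.array([f(*p,8) for p in [(224,256),(398,259),(394,402),(228,402)]]);print(P.round(1),P.mean(0))
o=get_obs();R0=R.from_rotvec(o["ee_rot"]).as_matrix();print(o['ee_pos'],(R0.T@(d['position']-o['ee_pos'])))
m=(d['im'][:,:,0].astype(int)>120)&(d['im'][:,:,1]<50)&(d['im'][:,:,2]<60);m[:140]=0;m[215:]=0;m[:,:290]=0;m[:,360:]=0
ys,xs=np.where(m);print(xs.min(),xs.max(),ys.min(),ys.max())
for v in range(176,199,3):print(v,np.where(m[v])[0].min(),np.where(m[v])[0].max())
```

```text
[[457.2 117.6  94. ]
 [500.2 116.5  94. ]
 [499.1  94.9  94. ]
 [457.2  96.3  94. ]] [478.42670728 106.31477144  94.        ]
[[445.1 137.5   8. ]
 [514.2 134.1   8. ]
 [512.4  75.1   8. ]
 [443.5  77.3   8. ]] [478.79672094 106.01748468   8.        ]
[469.92701574 109.72640033 244.51405376] [ -69.03876714 -135.45112706    1.99658081]
303 346 161 198
176 303 345
179 303 346
182 303 346
185 303 346
188 303 346
191 303 346
194 303 346
197 303 345
```

Call:
carry_out(plan=[{"dx": 0.015,"dy": -0.009,"dz": -0.1,"twist": 0,"grip": 1},{"dx": 0.015,"dy": -0.009,"dz": -0.2,"twist": 0,"grip": 1},{"dx": 0.015,"dy": -0.009,"dz": -0.27,"twist": 0,"grip": 1},{"dx": 0.015,"dy": -0.009,"dz": -0.27,"twist": 0,"grip": 1},{"dx": 0.015,"dy": -0.009,"dz": -0.27,"twist": 0,"grip": 1},{"dx": 0.015,"dy": -0.009,"dz": -0.27,"twist": 0,"grip": 1}])

```text
t: 10.78
ee_pos: [477.6, 106.1, 138.3]
ee_rot: [-1.19, 1.234, -1.237]
wrist_force: [0.1, -0.1, 0.4]
opening: 1.001
```

```bash
python3 -c "
from h import *
wsnap('w13')
d=load('w13');crop(d['im'],220,100,420,320,2.7,'pics/w13c.png')"
```

```text
10.7833 [477.6 106.1 138.3] zang -2.07 F [ 0.1 -0.1  0.4] 1.0005427234056397 [ 0.08  0.23  1.84 -0.    1.07  0.11]
```

View pics/w13c.png

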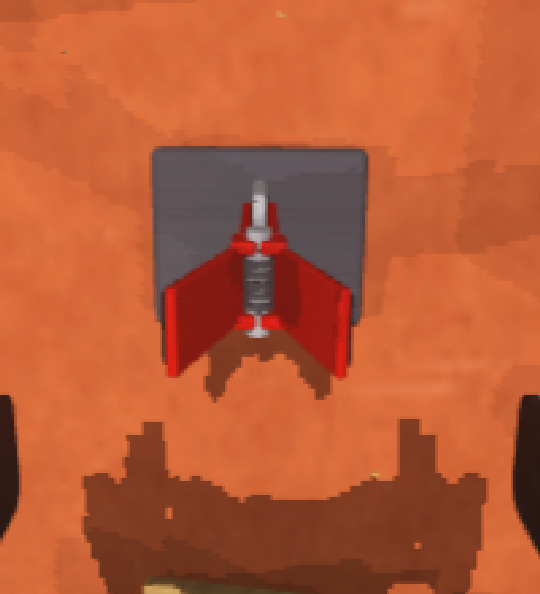

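Run:
```python
from h import *
d=load('w13')
f=lambda x,y,z:plane(d,220+x/2.7,100+y/2.7,z)
P=np.array([f(*p,94) for p in [(164,287),(352,286),(349,378),(168,378)]]);print(P.round(1),P.mean(0))
w=load('w12')
# triangulate corners between w12,w13
A=[(246,350),(383,349),(380,415),(249,415)];B=[(164,287),(352,286),(349,378),(168,378)]
for a,b in zip(A,B):print(tri(w,(220+a[0]/3,60+a[1]/3),d,(220+b[0]/2.7,100+b[1]/2.7)))
o=get_obs();print(o['ee_pos'])
```

```text
[[457.7 118.1  94. ]
 [500.1 116.8  94. ]
 [499.2  94.3  94. ]
 [457.1  95.9  94. ]] [478.53705353 106.25897753  94.        ]
(array([456.88150984, 116.2383544 ,  88.04325172]), np.float64(0.11191498724756124))
(array([500.39270016, 115.91932488,  91.3768041 ]), np.float64(0.11345073646446772))
(array([498.80034247,  96.11532826,  98.01164479]), np.float64(0.04696983062758483))
(array([457.37079994,  96.85880554,  96.14733799]), np.float64(0.15133135606971657))
[478.01108001 106.40115181 138.81745979]
```

Call:
carry_out(plan=[{"dx": -0.0045,"dy": 0,"dz": -0.06,"twist": 0,"grip": 1},{"dx": -0.0045,"dy": 0,"dz": -0.11,"twist": 0,"grip": 1},{"dx": -0.0045,"dy": 0,"dz": -0.145,"twist": 0,"grip": 1},{"dx": -0.0045,"dy": 0,"dz": -0.157,"twist": 0,"grip": 1},{"dx": -0.0045,"dy": 0,"dz": -0.157,"twist": 0,"grip": 1},{"dx": -0.0045,"dy": 0,"dz": -0.157,"twist": 0,"grip": 1}])

```text
t: 11.33
ee_pos: [475.7, 107.1, 75.4]
ee_rot: [-1.19, 1.232, -1.236]
wrist_force: [0.1, -0.0, -0.2]
opening: 1.002
```

```bash
python3 -c "
from h import *
wsnap('w14')
d=load('w14');crop(d['im'],200,160,440,360,2.7,'pics/w14c.png')
im=snapshot('side');cv2.imwrite('pics/s14.png',cv2.resize(im[160:340,250:430,::-1],None,fx=3.3,fy=3.3,interpolation=0))"
```

```text
11.3333 [475.7 107.1  75.4] zang -1.97 F [ 0.1 -0.  -0.2] 1.0023680708673943 [ 0.08  0.3   1.93 -0.    0.91  0.11]
```

View pics/w14c.png

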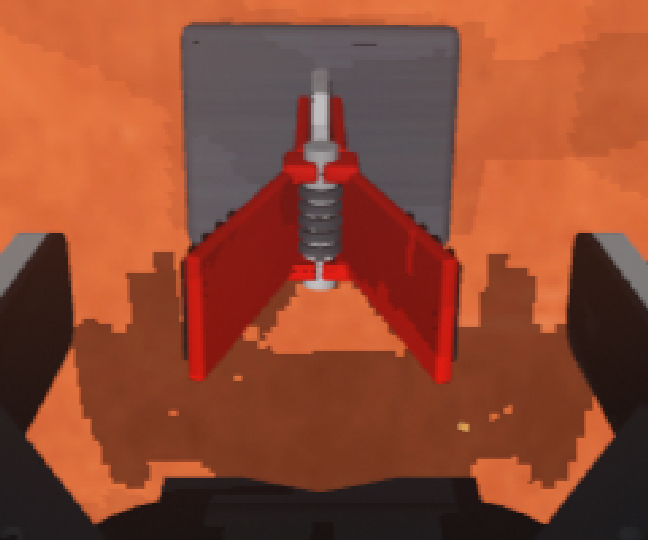

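View pics/s14.png

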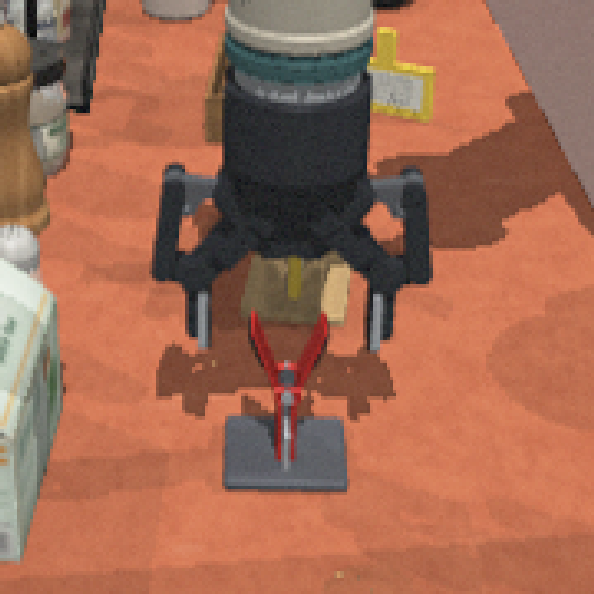

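Call:
carry_out(plan=[{"dx": 0,"dy": 0,"dz": 0,"twist": 0,"grip": -1},{"dx": 0,"dy": 0,"dz": 0,"twist": 0,"grip": -1},{"dx": 0,"dy": 0,"dz": 0,"twist": 0,"grip": -1},{"dx": 0,"dy": 0,"dz": 0,"twist": 0,"grip": -1},{"dx": 0,"dy": 0,"dz": 0,"twist": 0,"grip": -1},{"dx": 0,"dy": 0,"dz": 0,"twist": 0,"grip": -1},{"dx": 0,"dy": 0,"dz": 0,"twist": 0,"grip": -1},{"dx": 0,"dy": 0,"dz": 0,"twist": 0,"grip": -1},{"dx": 0,"dy": 0,"dz": 0,"twist": 0,"grip": -1},{"dx": 0,"dy": 0,"dz": 0,"twist": 0,"grip": -1}], newtons=25)

```text
t: 12.27
ee_pos: [475.3, 107.2, 74.5]
ee_rot: [-1.191, 1.233, -1.235]
wrist_force: [0.5, -0.8, 5.6]
opening: 0.183
```

```bash
python3 -c "
from h import *
wsnap('w15')
d=load('w15');crop(d['im'],200,160,440,360,2.7,'pics/w15c.png')
im=snapshot('side');cv2.imwrite('pics/s15.png',cv2.resize(im[160:340,250:430,::-1],None,fx=3.3,fy=3.3,interpolation=0))"
```

```text
12.2667 [475.3 107.2  74.5] zang -1.97 F [ 0.5 -0.8  5.6] 0.1828787608531373 [ 0.08  0.3   1.93 -0.    0.9   0.11]
```

View pics/w15c.png

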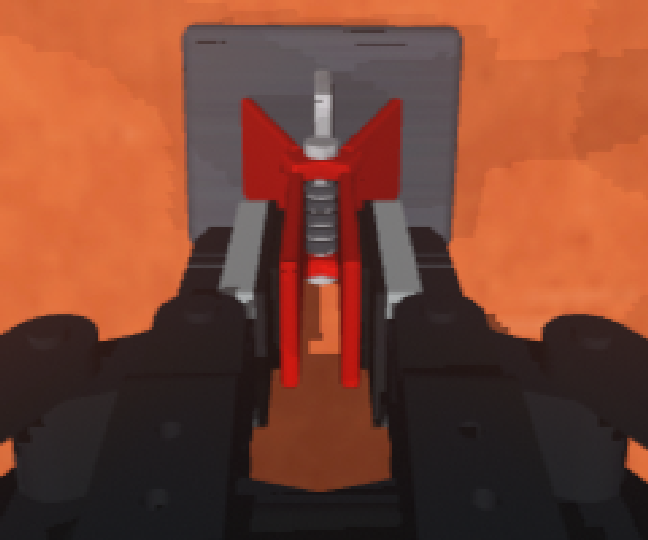

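View pics/s15.png

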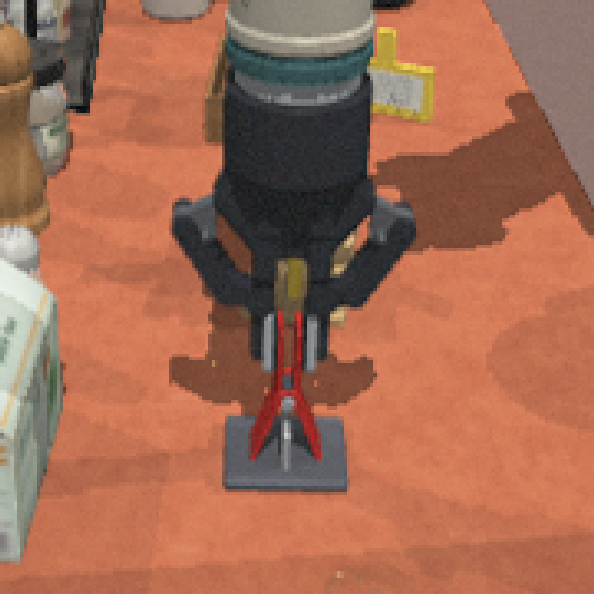

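Call:
carry_out(plan=[{"dx": 0,"dy": 0,"dz": 0.03,"twist": 0,"grip": -1},{"dx": 0,"dy": 0,"dz": 0.08,"twist": 0,"grip": -1},{"dx": 0,"dy": 0,"dz": 0.13,"twist": 0,"grip": -1},{"dx": 0,"dy": 0,"dz": 0.2,"twist": 0,"grip": -1},{"dx": 0,"dy": 0,"dz": 0.27,"twist": 0,"grip": -1},{"dx": 0,"dy": 0,"dz": 0.33,"twist": 0,"grip": -1},{"dx": 0,"dy": 0,"dz": 0.33,"twist": 0,"grip": -1},{"dx": 0,"dy": 0,"dz": 0.33,"twist": 0,"grip": -1}])

```text
t: 13.03
ee_pos: [474.4, 107.2, 206.4]
ee_rot: [-1.192, 1.234, -1.235]
wrist_force: [0.6, 0.4, -1.1]
opening: 0.187
```

```bash
python3 -c "
from h import *
wsnap('w16')
d=load('w16');crop(d['im'],200,160,440,360,2.7,'pics/w16c.png')
im=snapshot('side');cv2.imwrite('pics/s16.png',cv2.resize(im[100:340,220:460,::-1],None,fx=2.5,fy=2.5,interpolation=0))"
```

```text
13.0333 [474.4 107.2 206.4] zang -1.97 F [ 0.6  0.4 -1.1] 0.18692106596847152 [0.08 0.16 1.74 0.   1.24 0.11]
```

View pics/w16c.png

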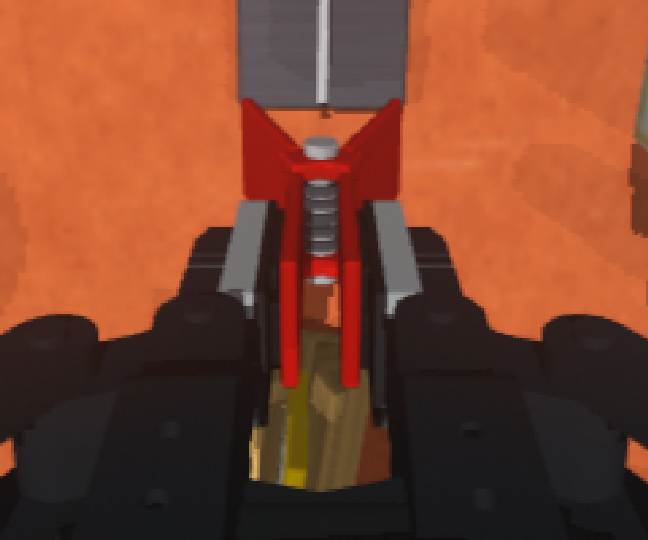

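View pics/s16.png

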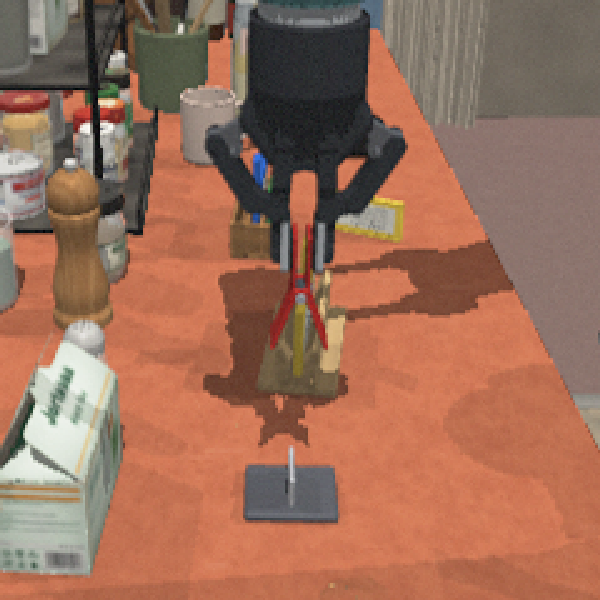

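Run:
```python
from h import *
d=load('w11')
f=lambda x,y,z:plane(d,200+x/2.2,60+y/2.2,z)
P=np.array([f(*p,114) for p in [(240,443),(281,443),(280,556),(240,556)]]);print(P.round(1),P.mean(0))
```

```text
[[ 451.3  -92.2  114. ]
 [ 458.3  -93.4  114. ]
 [ 454.4 -115.7  114. ]
 [ 447.3 -114.4  114. ]] [ 452.81325182 -103.93569143  114.        ]
```

Call:
carry_out(plan=[{"dx": -0.0625,"dy": -0.5255,"dz": 0,"twist": -0.022,"grip": -1},{"dx": -0.0625,"dy": -0.5255,"dz": 0,"twist": -0.022,"grip": -1},{"dx": -0.0625,"dy": -0.5255,"dz": 0,"twist": -0.022,"grip": -1},{"dx": -0.0625,"dy": -0.5255,"dz": 0,"twist": -0.022,"grip": -1},{"dx": -0.0625,"dy": -0.5255,"dz": 0,"twist": -0.022,"grip": -1},{"dx": -0.0625,"dy": -0.5255,"dz": 0,"twist": -0.022,"grip": -1},{"dx": -0.0625,"dy": -0.5255,"dz": 0,"twist": -0.022,"grip": -1},{"dx": -0.0625,"dy": -0.5255,"dz": 0,"twist": -0.022,"grip": -1},{"dx": -0.0625,"dy": -0.5255,"dz": 0,"twist": -0.022,"grip": -1}])

```text
t: 13.88
ee_pos: [448.7, -101.6, 205.0]
ee_rot: [-1.124, 1.337, -1.332]
wrist_force: [-1.0, 0.2, -0.4]
opening: 0.183
```

```bash
python3 -c "
from h import *
wsnap('w17')
d=load('w17');crop(d['im'],200,160,440,360,2.7,'pics/w17c.png')
im=snapshot('side');cv2.imwrite('pics/s17.png',cv2.resize(im[120:280,260:420,::-1],None,fx=3.7,fy=3.7,interpolation=0))"
```

```text
13.8833 [ 448.7 -101.6  205. ] zang -9.83 F [-1.   0.2 -0.4] 0.18328533926609852 [-0.37  0.13  1.79  0.    1.23 -0.2 ]
```

View pics/w17c.png

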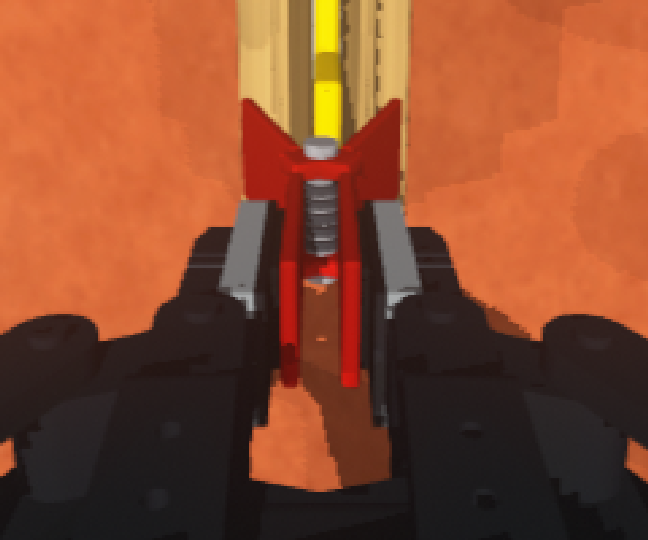

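View pics/s17.png

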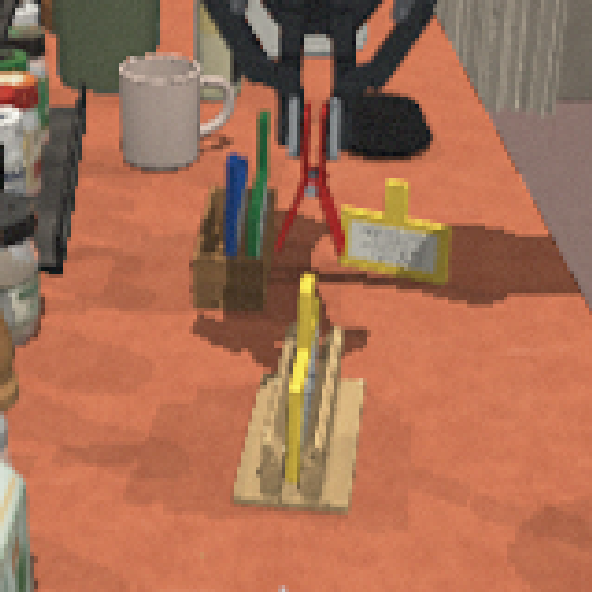

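Run:
```python
from h import *
d=load('w17')
e=plane(d,200+328/2.7,160+82/2.7,114);print(e)
# clip lever top centre in hand: +y edge at crop y 262, z = TCP+19 ; jaw tips
c=d
for z in (224,226):print(plane(d,200+321/2.7,160+262/2.7,z),plane(d,200+321/2.7,160+385/2.7,z))
o=get_obs();print(o['ee_pos'])
```

```text
[455.04047117 -93.08252484 114.        ]
[453.07170112 -92.61090815 224.        ] [ 449.40296265 -113.94614213  224.        ]
[453.24158292 -91.616375   226.        ] [ 449.63582496 -112.58535125  226.        ]
[ 449.15336772 -101.446123    205.44463215]
```

Call:
carry_out(plan=[{"dx": 0.004,"dy": -0.004,"dz": 0,"twist": 0,"grip": -1},{"dx": 0.004,"dy": -0.004,"dz": -0.02,"twist": 0,"grip": -1},{"dx": 0.004,"dy": -0.004,"dz": -0.04,"twist": 0,"grip": -1},{"dx": 0.004,"dy": -0.004,"dz": -0.06,"twist": 0,"grip": -1},{"dx": 0.004,"dy": -0.004,"dz": -0.08,"twist": 0,"grip": -1},{"dx": 0.004,"dy": -0.004,"dz": -0.1,"twist": 0,"grip": -1},{"dx": 0.004,"dy": -0.004,"dz": -0.115,"twist": 0,"grip": -1},{"dx": 0.004,"dy": -0.004,"dz": -0.115,"twist": 0,"grip": -1},{"dx": 0.004,"dy": -0.004,"dz": -0.115,"twist": 0,"grip": -1}])

```text
t: 14.73
ee_pos: [450.7, -104.7, 159.4]
ee_rot: [-1.123, 1.336, -1.335]
wrist_force: [0.5, 1.1, -0.7]
opening: 0.18
```

```bash
python3 -c "
from h import *
wsnap('w18')
d=load('w18');crop(d['im'],200,160,440,360,2.7,'pics/w18c.png')
im=snapshot('side');cv2.imwrite('pics/s18f.png',im[:,:,::-1]);cv2.imwrite('pics/s18.png',cv2.resize(im[120:280,260:420,::-1],None,fx=3.7,fy=3.7,interpolation=0))"
```

```text
14.7333 [ 450.7 -104.7  159.4] zang -9.9 F [ 0.5  1.1 -0.7] 0.17989759924053786 [-0.38  0.17  1.86 -0.    1.11 -0.21]
```

View pics/w18c.png

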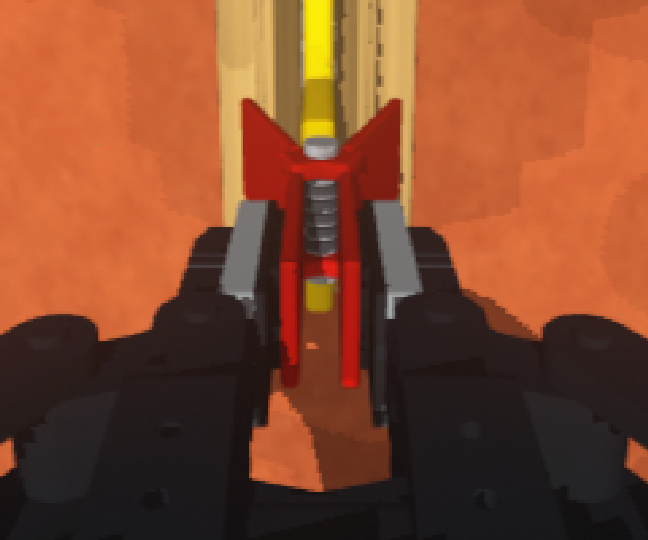

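View pics/s18.png

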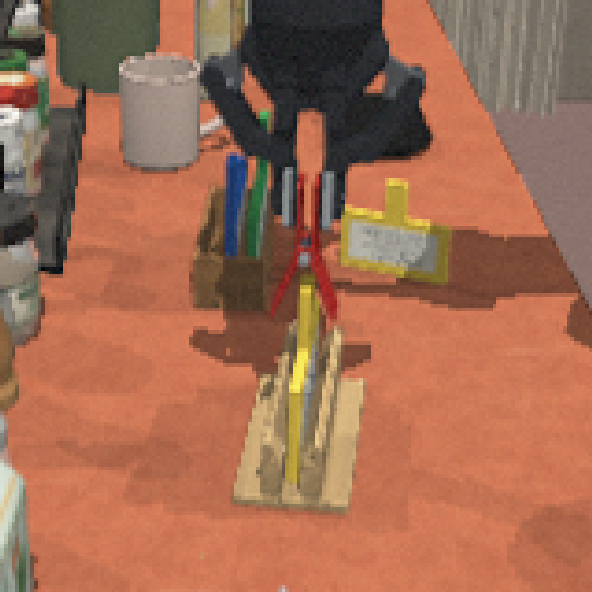

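Run:
```python
from h import *
d=load('w18');s=get_calibration('side')
L=(200+243/2.7,160+99/2.7);Rr=(200+402/2.7,160+99/2.7)
for z in (89,92,95):print(z,plane(d,*L,z).round(1),plane(d,*Rr,z).round(1))
print(tri(d,L,s,(260+337/3.7,120+317/3.7)),tri(d,Rr,s,(260+271/3.7,120+316/3.7)))
print("tab +y top edge",plane(d,200+319/2.7,160+121/2.7,114), tri(d,(200+319/2.7,160+121/2.7),s,(260+308/3.7,120+286/3.7)))
a=np.radians(80.1);u=np.array([np.cos(a),np.sin(a),0])
for y in (-13,0,13):print(y,proj(s,np.array([450.7,-104.7,114])+u*y),)
o=get_obs();print(o['t'],o['ee_pos'])
```

```text
89 [435.6 -91.6  89. ] [475.7 -98.6  89. ]
92 [436.  -90.8  92. ] [475.5 -97.7  92. ]
95 [436.4 -90.   95. ] [475.3 -96.8  95. ]
(array([434.01595635, -89.73494206,  95.97141421]), np.float64(5.055027545625319)) (array([473.10376985, -96.82289051,  93.80359009]), np.float64(4.641729569047674))
tab +y top edge [455.07502729 -93.06547856 114.        ] (array([452.30902424, -92.27200537, 115.91718501]), np.float64(5.7501462737503335))
-13 [[342.76425834 193.09938072]]
0 [[342.21050186 195.59164667]]
13 [[341.64301743 198.14569737]]
14.8333 [ 451.22190759 -104.85890183  160.15814162]
```

Call:
carry_out(plan=[{"dx": 0,"dy": 0,"dz": 0,"twist": 0,"grip": -1},{"dx": 0,"dy": 0,"dz": 0,"twist": 0,"grip": -1},{"dx": 0,"dy": 0,"dz": 0,"twist": 0,"grip": -1},{"dx": 0,"dy": 0,"dz": 0,"twist": 0,"grip": -1}])

```text
t: 15.17
ee_pos: [451.0, -104.7, 160.2]
ee_rot: [-1.122, 1.335, -1.336]
wrist_force: [0.5, 0.9, -1.5]
opening: 0.179
```

```bash
python3 -c "
from h import *
wsnap('w19');im=snapshot('side');cv2.imwrite('pics/s19.png',im[:,:,::-1])"
```

```text
15.1667 [ 451.  -104.7  160.2] zang -9.89 F [ 0.5  0.9 -1.5] 0.178683976697526 [-0.38  0.17  1.86 -0.    1.11 -0.21]
```

View pics/s19.png

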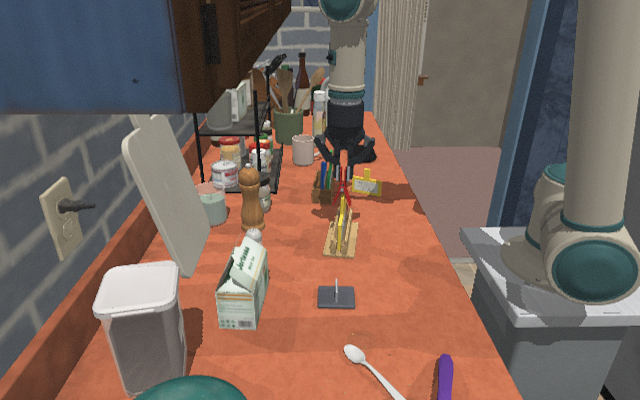

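The picture shows the mill upright at (252,200), the blue and green boards still in the rack at (325,185), and the clip astride the tab at (342,205). The arm is still, so I am handing in.

```bash
python3 -c "
from station import *
print(sign_off())"
```

```text
the job is handed in; nothing more can be done
None
```

I stood the yellow board fully down in the middle of the stand's slot and let go of it. The red clip was then squeezed open, lifted off its rail, and handed in held gaping astride the tab at about 15 s. `sign_off()` reports no verdict, so what follows is what my own checks showed.

- **Board:** before release it met the slot floor with about 12 N of push and went no further. The wrist picture afterwards shows it upright and centred in the slot.
- **Clip:** it is held at 25 N with the opening steady at 0.18. The jaw tips are about 34 mm apart and roughly 20 mm below the tab's top. They are within about 1 mm of the tab's middle across the board and 2 mm along it. The side and wrist pictures show a gap on both sides of the tab, and the wrist force stayed under 2 N.
- **Other things:** the blue and green boards are still in the rack and the pepper mill is upright where it started.

**Disagreements:**
- The wrist camera's positions ran about 2 mm too far in x against the fingers and the top camera, so I centred by the finger midpoint in the picture. The final two-view check of the jaw tips and tab missed by about 5 mm between rays.
- The levers measured about 43 mm apart instead of the 47 mm given; this did not affect the grasp.

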